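# Fetch the wash basket out of the deep resin wash tank with the hook rod

## Robot

A 6-joint arm with a two-finger parallel gripper is mounted at the origin on the work surface. World frame = base frame: x ahead of the robot, y to its left, z up, the work surface at z = 0. Lengths are in m, angles in rad, forces in N, time in s.
With the tool pointing down it reaches from about 0.275 to 0.75 m from the base axis. Payload 10.2 kg.
Tool frame: the origin (TCP) lies midway between the tips of the shut fingers; the grasp point (between the pads) lies 19 mm behind it; z points along the fingers, y is the direction in which the jaws open and shut (so a half turn about z gives the same grasp; the last joint's range is limited). The gripper opens to 88 mm and grips with 3 to 60 N. Pads are 18 mm wide; open, the fingers measure 123 mm over their backs; the gripper's body (75 mm by 187 mm) begins 45 mm behind the grasp point.
Start: joints at [-1.423, 0.313, 1.498, -0, 1.331, -0.223], TCP at [0.19, -0.489, 0.239] pointing down, gripper open.
Joint ranges: [-2.94, 2.94], [-0.97, 2.17], [0.19, 2.56], [-1.23, 4.37], [0.02, 3.11], [-2.88, 2.88]. Speed limits (rad/s): [2.39, 2.39, 3.01, 3.14, 3.14, 3.14].

## Interface

Orientations are given as a rotation vector (axis times angle).
In Python, from plant import robot gives the robot as it stands.
- The arm moves only by the tool servo_tool, never from a script. Its argument "motion" is a list that holds one entry, the list of rows, each a list of 7 numbers: the shift along the tool's x, y, z in cm, then the turn, a rotation vector about the tool's x, y, z in degrees, then the closure, from 0 (fully open) to 1 (shut). A call has 1 to 10 rows; each row shifts and turns the commanded pose from where the row before left it, along the tool's axes as they then stand; what a row does not reach is not made up. A row lasts 1/12 s, in which the tool goes at most 41.7 mm and 7.16 degrees, less where a joint would pass 70% of its speed; a pose out of reach is approached as far as the arm can. A call is refused whole if a number of a shift passes 4.17 or a number of a turn 7.16, either way. A call with a gripper value outside its range is refused whole. The fingers move at their own pace and stop on an object; "force" is the grip in N (left out, the last holds). Time passes only in rows, so rows that do not move let the fingers close. It gives the time, the measured TCP pose, the force and the opening at its end, in the units of the state.
- robot.get_obs(): the state, without advancing time (a new reading comes with each control period).
- robot.snapshot(name): name is "side" or "top" or "wrist"; returns (picture, depth): 480x640x3 uint8, red, green, blue; 480x640 float32, m along the optical axis (not along the pixel's ray), 0 where there is no reading.
- robot.camera_model(name): a dict with "mtx" (3x3 intrinsics, pixels), "pose" (4x4, takes a point from camera to world coordinates). Camera axes: x right, y down, z forward; pixel columns grow to the right and rows downward; lengths in m; the calibration is good to about 2 mm. A picture is of the moment at which its call begins: read the wrist's pose just before it. camera_model takes no time and is no camera call; for the wrist camera it gives the pose at the moment of the call.
- robot.job_done(): hands the job in, once; it reports no verdict.
Trained networks look in the newest picture that a camera, given by its name, has taken for a name from the list of things; names that differ only in an ending like _2 or _b are one class to them, and where a whole thing is asked for, a point or a joint stands for the part that bears it (a point fixed in the world has none). Each returns a list of dicts, best first, with "conf" (0 to 1); they miss things now and then, are a little off and sometimes report something else, mostly with a low value. They report only what shows in the picture. A call takes as long as a camera call. They do not tell look-alikes from the thing itself.
- robot.trace(camera, label): "region" (480x640 bool, what is visible of it) and "xy" ([column, row] as shares, 0 to 1, of the picture: columns of its width, rows of its height, amid what is visible of it).
- robot.mark_of(camera, label): "xy" ([column, row] as shares, 0 to 1, of the picture: columns of its width, rows of its height: a listed point, or the origin of a listed thing).
The state is a dict: "t": time; "q": joint angles; "joint_velocities": joint speeds; "joint_torque": joint torques, N m; "position": TCP position; "ee_rot": TCP orientation; "force": force on the tool from outside, world axes, zero at the start; "wrist_torque": the same for the moment, N m; "finger_gap": finger opening in m.
Only numpy, scipy, OpenCV 4.12 (cv2) and the standard library are available. Lean on these libraries where they do the work, as an engineer would, in place of code of your own. Each camera call takes 0.05 s, during which the arm holds its last target. There are 200 camera calls.

## Task

The printed gear has been washed: take the hook rod off its stand, fish the swinging handle of the wire basket that hangs deep inside the drained amber wash tank, and lift the basket out on the hook. Set it down gently, upright in the drip tray with the gear still in it, free the hook and hang the rod back in the fork of its stand. Touch the basket only with the hook, never with the gripper, and leave the other things on the table where they are.

Things in the scene. Friction and masses are not known exactly. Their poses are not given: they have to be found in the camera images.
- tank: The wash tank, fixed: a narrow deep bucket, amber see-through walls, open top. Inside 88 mm along its x and 132 mm along its y, walls 4 mm, floor 8 mm thick, rim 145 mm above the table. Origin: centre of its underside. A grey ledge inside each y end (top at 59 mm, 6.5 mm deep) carries the basket.
- basket: Loose steel wire basket, 80 (x) by 110 (y) by 36 mm high, 0.3 to 0.6 kg with its load. Origin: centre of its underside, z up. It starts hanging in the tank, axes along the tank's to 0.02 rad, underside 26 mm above the table, by flat lips on its y ends (to y = +-63.5 mm, 33 to 36 mm up) on the tank's ledges; free to shift 4 mm along x. A wire bail swings on it: see bail_pivot.
- bail_pivot (a point): Point 38 mm above the basket's origin. The basket's bail, red 5 mm wire, swings freely about the y axis here, to stops 0.72 rad either side. Grip: 24 mm along y, 46 mm from the axis; legs slope from it to y = +-57.5 mm. Untouched it lies on one stop, grip about 30 mm to +x or to -x and 35 mm above this point; which side is NOT reported and differs from run to run.
- gear: The loose printed part in the basket: green gear wheel, 60 mm diameter, 12 mm thick with an 18 mm high hub, 30 g; origin: centre of its underside. It lies flat on the basket's floor, below the basket's rim.
- rod: The loose hook rod, 144 mm long, 0.16 kg, upright. Origin: on the shaft axis, level with the hook's underside; z up the shaft. Steel shaft 12 mm thick, hook of 6 mm wire at its foot along +x, collar 40 mm wide at z = 86 to 91 mm, orange handle 24 by 24 mm (along x, y) at z = 91 to 144 mm. It starts hanging on the stand, hook within 0.6 rad of the stand's +x.
- rod_throat (a point): Floor of the hook's throat, 10 mm out along the rod's +x from the shaft axis, 6 mm above the rod's origin. The throat is 8 mm wide, from the shaft (x = 6 mm) to the inside of the tip (x = 14 mm); the hook's tip is 15 mm above the rod's origin and reaches out to x = 21 mm; the hook is 6 mm wide along y.
- rod_grip (a point): Middle of the rod's orange handle, on the shaft axis, 118 mm above the rod's origin.
- rod_collar (a point): Centre of the underside of the rod's collar, 86 mm above the rod's origin; this face lies on the stand's prongs when the rod hangs.
- stand: The rod's stand, fixed: grey base plate, aluminium post 50 mm wide from x = 50 to 64 mm, 102 mm high, and two level prongs from the post along -x to x = -30 mm, at y = +-17 mm, 14 mm wide, 6 mm thick, top 108 mm above the table; each ends in a red lip 5 mm high (x = -30 to -26 mm). Origin: on the table under stand_seat.
- stand_seat (a point): Middle of the rod's place in the stand's fork: mid slot, level with the top of the prongs. The slot is 20 mm wide, runs along the stand's x and is open at its -x end. The rod may hang anywhere along the slot, clear of the lips.
- tray: The drip tray, fixed: white rim 200 mm (x) by 170 mm (y) outside, 20 mm high, walls 4 mm, with a ribbed deck inside 8 mm above the table. Roomy enough for the basket at any heading. Origin: centre of its underside.
- tray_deck (a point): Centre of the tray's deck, at the height on which the basket stands (8 mm above the table).
- glue: Bystander: yellow glue bottle, 48 mm diameter, 130 mm high; origin: centre of its underside.
- tape: Bystander: blue roll of tape, 90 mm diameter, 24 mm high; origin: centre of its underside.
- spool: Bystander: small spool of orange filament lying flat, 110 mm diameter, 50 mm high; origin: centre of its underside.
- cup: Bystander: empty clear cup, 80 mm diameter, 100 mm high; origin: centre of its underside.
- frame: Bystander: wooden shadow-box frame with a layered blue picture, 170 by 200 mm, 26 mm high, lying flat; origin: centre of its underside.
Mind the look-alikes: they are no part of the job. What is shaped like the stand but blue or turquoise is not meant.

How it is judged:
By the outcome, as a careful person would: the job done as asked, in the order asked, and still so for the second after the job is handed in, with the robot touching nothing.
It also fails if it takes over 72 s, if anything falls off the work surface, if the arm or the gripper's body presses on something with over 40 N, if the wrist force passes 120 N, or if a joint passes its speed limit or range.

## Working session

There is one attempt and no reset: what is moved stays moved. The work goes in short steps, Python scripts to look and compute and a tool call to move; the robot and the scene stay as the last step left them, time stands still between calls to the robot, and variables do not carry over. Pictures are saved under pics/ and viewed, about 8 in all and at most 12, crops included, and the job is handed in when it is done.

Besides the shell and the picture viewer there is one more tool, called after ">>>" as name([rows], argument=value, ...), one row to a line, values as JSON. servo_tool: Moves the arm, as the interface text tells. Its arguments: {"type":"object","properties":{"motion":{"type":"array"},"force":{"type":"number"}},"required":["motion"]}

```bash
ls; mkdir -p pics; cat > h.py <<'E'
import numpy as np, cv2
from plant import robot
from scipy.spatial.transform import Rotation as R
def save(n,im): cv2.imwrite('pics/'+n+'.png',cv2.cvtColor(im,cv2.COLOR_RGB2BGR))
def proj(cam,P):
    m=robot.camera_model(cam);T=np.linalg.inv(m['pose']);p=T[:3,:3]@np.asarray(P,float)+T[:3,3]
    u=m['mtx']@p;return u[:2]/u[2]
def ray(m,uv,z):
    d=m['pose'][:3,:3]@np.linalg.solve(m['mtx'],[uv[0],uv[1],1.]);o=m['pose'][:3,3]
    return o+d*(z-o[2])/d[2]
def pts(m,dep,mask):
    v,u=np.nonzero(mask&(dep>0));z=dep[v,u]
    p=np.linalg.solve(m['mtx'],np.stack([u,v,np.ones_like(u)]).astype(float))*z
    return (m['pose'][:3,:3]@p).T+m['pose'][:3,3]
E
python3 - <<'E'
from h import *
o=robot.get_obs();print(o['position'],o['ee_rot'],o['t'],o['finger_gap'],o['force'])
ims=[]
for c in ['top','side']:
    im,d=robot.snapshot(c);save(c+'0',im);m=robot.camera_model(c);np.savez(c+'0.npz',d=d,im=im)
    print(c,m['pose'].round(3).tolist(),m['mtx'].round(1).tolist())
    for l,z in [('tank',0.0),('basket',.026),('bail_pivot',.064),('rod',.022),('rod_throat',.028),('rod_grip',.14),('rod_collar',.108),('stand',0),('stand_seat',.108),('tray_deck',.008),('glue',0),('cup',0)]:
        for r in robot.mark_of(c,l)[:3]:
            uv=np.array(r['xy'])*[640,480];print(l,round(r['conf'],2),uv.round(0),ray(m,uv,z).round(3))
E
```

```text
pics
[ 0.19021068 -0.48908645  0.23817947] [-3.08652664e+00 -5.78952563e-01 -8.17746226e-05] 0.0 0.08799739411922179 [-0.0388475   0.16583086  0.00489843]
top [[-0.017, -0.985, 0.172, 0.329], [-1.0, 0.018, -0.0, -0.054], [-0.003, -0.172, -0.985, 1.413], [0.0, 0.0, 0.0, 1.0]] [[620.3, 0.0, 315.5], [0.0, 620.3, 239.4], [0.0, 0.0, 1.0]]
tank 0.68 [288. 280.] [0.484 0.01  0.   ]
basket 0.73 [287. 276.] [0.488 0.011 0.026]
bail_pivot 0.56 [289. 276.] [0.486 0.005 0.064]
rod 0.62 [409. 261.] [ 0.518 -0.264  0.022]
rod 0.53 [287. 279.] [0.483 0.01  0.022]
rod_grip 0.77 [422. 256.] [ 0.513 -0.274  0.14 ]
rod_collar 0.84 [418. 258.] [ 0.513 -0.271  0.108]
stand 0.94 [397. 369.] [ 0.28  -0.231  0.   ]
stand 0.67 [412. 265.] [ 0.512 -0.274  0.   ]
stand 0.61 [475. 339.] [ 0.342 -0.409  0.   ]
stand_seat 0.9 [415. 256.] [ 0.518 -0.265  0.108]
stand_seat 0.89 [407. 368.] [ 0.285 -0.238  0.108]
stand_seat 0.78 [489. 345.] [ 0.329 -0.411  0.108]
tray_deck 0.61 [162. 306.] [0.427 0.295 0.008]
glue 0.84 [207. 172.] [0.743 0.2   0.   ]
cup 0.68 [359. 182.] [ 0.71  -0.158  0.   ]
side [[-0.984, -0.106,
[... 170 characters left out ...]
[345. 294.] [ 0.487 -0.001  0.   ]
bail_pivot 0.65 [345. 275.] [0.488 0.003 0.064]
rod 0.96 [347. 208.] [ 0.523 -0.273  0.022]
rod_throat 0.72 [345. 210.] [ 0.523 -0.254  0.028]
rod_grip 0.7 [349. 168.] [ 0.519 -0.276  0.14 ]
rod_collar 0.98 [351. 180.] [ 0.514 -0.275  0.108]
stand 0.87 [346. 213.] [ 0.524 -0.276  0.   ]
stand 0.82 [417. 190.] [ 0.348 -0.405  0.   ]
stand 0.81 [441. 232.] [ 0.283 -0.24   0.   ]
stand_seat 0.91 [351. 175.] [ 0.515 -0.294  0.108]
stand_seat 0.75 [348. 141.] [ 0.545 -0.454  0.108]
stand_seat 0.68 [446. 200.] [ 0.287 -0.228  0.108]
tray_deck 0.76 [349. 430.] [0.438 0.302 0.008]
glue 0.58 [200. 358.] [0.74  0.204 0.   ]
cup 0.63 [265. 238.] [ 0.708 -0.149 -0.   ]
```

View pics/top0.png

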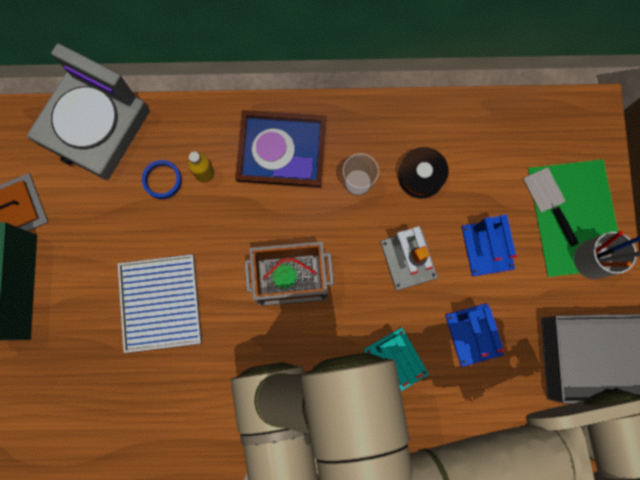

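View pics/side0.png

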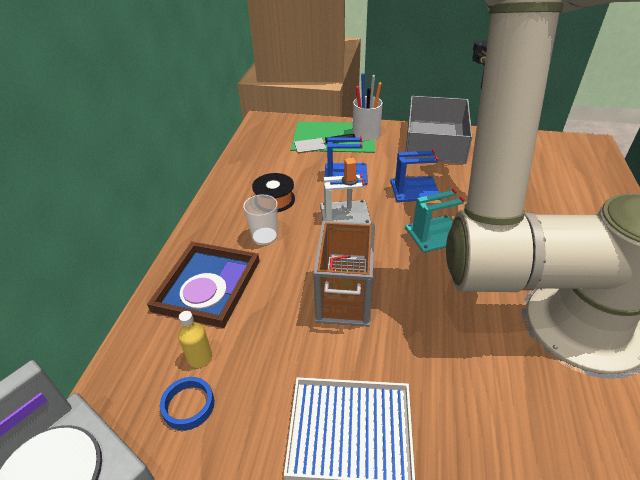

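The top view shows the tank at (288,272), with its long side along world y. The red bail's grip is near (285,262), leaning to world +x. The grey stand with the rod is at (410,258), the tray at (160,303). The other three stands are blue or turquoise. Next I measure exact poses from depth.

```bash
python3 - <<'E'
from h import *
for c in ['top','side']:
    f=np.load(c+'0.npz');im=f['im'].astype(int);d=f['d'];m=robot.camera_model(c)
    r,g,b=im[...,0],im[...,1],im[...,2]
    A=np.ones(d.shape,bool);P=pts(m,d,A);v,u=np.nonzero(d>0);C=im[v,u]
    def sel(x0,x1,y0,y1,z0,z1,cm): 
        k=(P[:,0]>x0)&(P[:,0]<x1)&(P[:,1]>y0)&(P[:,1]<y1)&(P[:,2]>z0)&(P[:,2]<z1)&cm(C);return P[k]
    red=lambda C:(C[:,0]>1.8*C[:,1])&(C[:,0]>1.8*C[:,2])&(C[:,0]>110)&(abs(C[:,1]-C[:,2])<40)
    al=lambda C:np.ones(len(C),bool)
    grey=lambda C:(C.max(1)-C.min(1)<40)
    def show(n,p):
        if len(p)<4: print(c,n,len(p));return
        rc=cv2.minAreaRect((p[:,:2]*1000).astype(np.float32));print(c,n,len(p),'mean',p.mean(0).round(3),'rect',np.round(rc[0],1),np.round(rc[1],1),round(rc[2],1))
    S=(.44,.60,-.34,-.2)
    show('lips',sel(*S,.09,.13,red)); show('prong',sel(*S,.10,.116,grey))
    lp=sel(*S,.09,.13,red);print(lp.round(3).tolist()[::3])
    show('base',sel(*S,.001,.02,grey));show('allmid',sel(*S,.09,.104,grey))
    org=lambda C:(C[:,0]>150)&(C[:,1]>60)&(C[:,2]<90)&(C[:,0]>1.4*C[:,1])
    show('handletop',sel(*S,.155,.18,al));show('handle',sel(*S,.115,.18,org))
    T=(.40,.58,-.1,.12)
    show('bail',sel(*T,.05,.13,red)); bp=sel(*T,.05,.13,red); 
    if len(bp): print(bp[np.argsort(bp[:,1])][::max(1,len(bp)//20)].round(3).tolist())
    show('rim',sel(*T,.14,.15,al));show('gear',sel(*T,.02,.06,lambda C:(C[:,1]>1.5*C[:,0])))
    K=(.3,.56,.15,.45)
    show('tray rim',sel(*K,.017,.025,al));show('tray',sel(*K,.006,.03,al))
f=np.load('top0.npz');save('crop',np.hstack([cv2.resize(f['im'][215:300,370:450],(400,425),interpolation=2),cv2.resize(f['im'][230:315,245:335],(400,425),interpolation=2)]))
E
```

```text
top lips 19 mean [ 0.487 -0.28   0.113] rect [ 486.7 -277.2] [ 3.4 44. ] 15.5
top prong 593 mean [ 0.534 -0.261  0.108] rect [ 530.5 -265.1] [94.  49.9] 15.8
[[0.493, -0.293, 0.113], [0.492, -0.298, 0.116], [0.491, -0.293, 0.113], [0.489, -0.289, 0.111], [0.484, -0.26, 0.106], [0.483, -0.265, 0.111], [0.481, -0.261, 0.111]]
top base 1362 mean [ 0.512 -0.257  0.01 ] rect [ 529.7 -265.1] [129.  101.6] 15.5
top allmid 117 mean [ 0.551 -0.257  0.101] rect [ 532.1 -264.9] [90.3 50.1] 16.3
top handletop 150 mean [ 0.515 -0.269  0.165] rect [ 516.1 -270.3] [24.  25.4] 25.7
top handle 121 mean [ 0.515 -0.271  0.164] rect [ 506.4 -272.5] [42.7 42.4] 15.5
top bail 153 mean [0.504 0.005 0.085] rect [504.9   5.2] [ 40.5 115.9] 4.3
[[0.489, -0.054, 0.072], [0.491, -0.048, 0.075], [0.494, -0.043, 0.073], [0.497, -0.037, 0.078], [0.504, -0.031, 0.081], [0.505, -0.024, 0.088], [0.507, -0.02, 0.091], [0.511, -0.014, 0.096], [0.518, -0.01, 0.093], [0.519, -0.006, 0.1], [0.514, 0.001, 0.103], [0.517, 0.005, 0.098], [0.515, 0.011, 0.102], [0.517, 0.016, 0.101], [0.516, 0.02, 0.093], [0.507, 0.025, 0.095
[... 1292 characters left out ...]
98, -0.036, 0.08], [0.5, -0.034, 0.079], [0.503, -0.027, 0.082], [0.507, -0.022, 0.086], [0.512, -0.016, 0.094], [0.513, -0.009, 0.099], [0.516, -0.005, 0.102], [0.52, -0.001, 0.099], [0.517, 0.004, 0.101], [0.514, 0.008, 0.1], [0.515, 0.013, 0.103], [0.514, 0.018, 0.099], [0.514, 0.021, 0.099], [0.48, 0.069, 0.073], [0.488, 0.072, 0.103], [0.49, 0.073, 0.101], [0.492, 0.073, 0.117], [0.497, 0.073, 0.128], [0.49, 0.074, 0.113], [0.486, 0.074, 0.103]]
side rim 1074 mean [0.487 0.012 0.144] rect [488.3   3.2] [108.2 156.6] 4.0
side gear 0
side tray rim 1110 mean [0.444 0.299 0.02 ] rect [435.9 299.5] [200.3 172.6] 5.9
side tray 5205 mean [0.438 0.298 0.011] rect [436.1 299.3] [200.5 172.7] 6.1
```

View pics/crop.png

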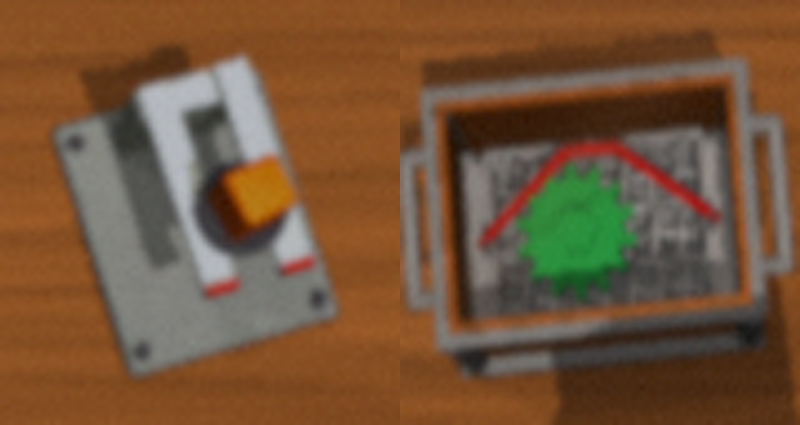

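The crop shows the rod's handle in the grey stand's fork, which opens towards the robot, and the bail's grip leaning to world +x.

Pose estimates, in m:

| Thing | Position | Yaw |
|---|---|---|
| Stand | (0.514, -0.270) | 15.6° |
| Rod | (0.516, -0.269) | about 24° |
| Tank | (0.487, 0.0035) | 4° |
| Bail grip | (0.516, 0.005, 0.100) | – |
| Tray | (0.4355, 0.300) | – |

I move above the rod now.

>>> servo_tool([
  [[2.5, -0.6, 0, 0, 0, -0.5, 0], [3, -0.7, 0, 0, 0, -0.5, 0], [3, -0.7, 0, 0, 0, -0.5, 0], [3, -0.7, 0, 0, 0, -0.5, 0], [3, -0.7, 0, 0, 0, -0.5, 0], [3, -0.7, 0, 0, 0, -0.5, 0], [3, -0.7, 0, 0, 0, 0, 0], [3, -0.7, 0, 0, 0, 0, 0], [3, -0.7, 0, 0, 0, 0, 0], [3, -0.7, 0, 0, 0, 0, 0]],
])

```text
t: 2.13
position: [0.4352, -0.3085, 0.2388]
ee_rot: [3.071, 0.66, 0.0]
force: [0.2, -0.5, -0.7]
finger_gap: 0.088
```

>>> servo_tool([
  [[2.5, -0.6, 0, 0, 0, 0, 0], [2, -0.5, 0, 0, 0, 0, 0], [1, -0.2, 0, 0, 0, 0, 0], [0, 0, 0, 0, 0, 0, 0], [0, 0, 0, 0, 0, 0, 0]],
])

```text
t: 2.55
position: [0.4786, -0.2755, 0.2386]
ee_rot: [-3.071, -0.66, 0.001]
force: [-1.1, -0.3, 0.2]
finger_gap: 0.0881
```

```bash
cat >> h.py <<'E'
def state():
    o=robot.get_obs();M=R.from_rotvec(o['ee_rot']).as_matrix()
    print('t',round(o['t'],2),'tcp',o['position'].round(4) if hasattr(o['position'],'round') else o['position'],'yaw',np.degrees(np.arctan2(M[1,0],M[0,0])).round(2),'tilt',M[2].round(3),'F',np.round(o['force'],1),'gap',round(o['finger_gap'],4))
    return o,M
def totool(P):
    o,M=state();print('tool cm',(M.T@(np.asarray(P)-o['position'])*100).round(2))
E
python3 - <<'E'
from h import *
totool([.516,-.269,.121])
im,d=robot.snapshot('wrist');m=robot.camera_model('wrist');save('w1',im)
A=d>0;P=pts(m,d,A);C=im[A].astype(int)
for n,k in [('top',(P[:,2]>.155)&(P[:,2]<.18)&(np.hypot(P[:,0]-.516,P[:,1]+.269)<.04)),
 ('collar',(P[:,2]>.108)&(P[:,2]<.118)&(np.hypot(P[:,0]-.516,P[:,1]+.269)<.025))]:
    p=P[k]
    if len(p)>5: rc=cv2.minAreaRect((p[:,:2]*1000).astype(np.float32));print(n,len(p),p.mean(0).round(4),rc)
E
```

```text
t 2.55 tcp [ 0.4786 -0.2755  0.2386] yaw 24.27 tilt [-0. -0. -1.] F [-1.1 -0.3  0.2] gap 0.0881
tool cm [ 3.68  0.95 11.76]
top 1412 [ 0.5169 -0.2711  0.1656] ((516.2954711914062, -271.68243408203125), (24.191329956054688, 24.043426513671875), 24.492733001708984)
collar 1086 [ 0.5199 -0.2628  0.1115] ((519.0751953125, -266.8657531738281), (42.275020599365234, 49.09956359863281), 37.31187057495117)
```

View pics/w1.png

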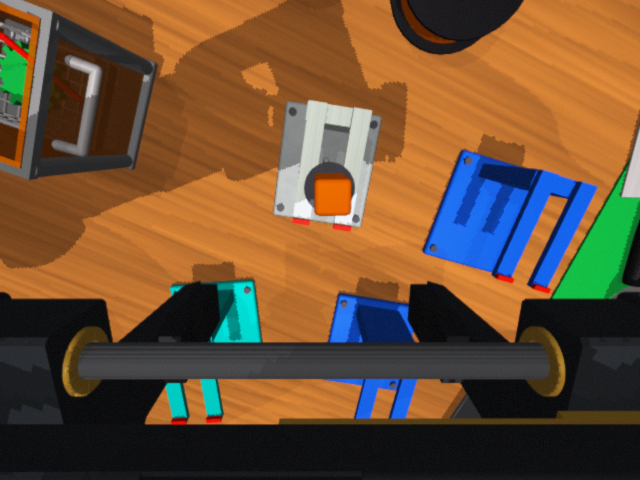

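The wrist view shows the handle at (333,193) in the grey fork, with its top at (0.5163, -0.271) and yaw 24.5°. I centre on it, descend and grip.

>>> servo_tool([
  [[1.6, 0.5, 0, 0, 0, 0, 0], [1.4, 0.4, 0, 0, 0, 0, 0], [0.6, 0.2, 2, 0, 0, 0, 0], [0, 0, 3, 0, 0, 0, 0], [0, 0, 3, 0, 0, 0, 0], [0, 0, 2, 0, 0, 0, 0], [0, 0, 1, 0, 0, 0, 0], [0, 0, 0.7, 0, 0, 0, 0], [0, 0, 0, 0, 0, 0, 0], [0, 0, 0, 0, 0, 0, 0]],
])

```text
t: 3.43
position: [0.5164, -0.2711, 0.1228]
ee_rot: [3.07, 0.659, 0.002]
force: [0.7, 0.1, 0.2]
finger_gap: 0.0878
```

>>> servo_tool([
  [[0, 0, 0, 0, 0, 0, 0.5], [0, 0, 0, 0, 0, 0, 0.7], [0, 0, 0, 0, 0, 0, 0.9], [0, 0, 0, 0, 0, 0, 1], [0, 0, 0, 0, 0, 0, 1], [0, 0, 0, 0, 0, 0, 1], [0, 0, 0, 0, 0, 0, 1], [0, 0, 0, 0, 0, 0, 1]],
], force=40)

```text
t: 4.1
position: [0.5162, -0.2704, 0.1217]
ee_rot: [-3.071, -0.66, 0.0]
force: [-0.3, 0.4, -0.1]
finger_gap: 0.0371
```

```bash
python3 - <<'E'
from h import *
state()
E
```

```text
t 4.1 tcp [ 0.5162 -0.2704  0.1217] yaw 24.25 tilt [-0. -0. -1.] F [-0.3  0.4 -0.1] gap 0.0371
```

>>> servo_tool([
  [[0, 0, 0, 0, 0, 0, 1], [0, 0, 0, 0, 0, 0, 1], [0, 0, 0, 0, 0, 0, 1], [0, 0, 0, 0, 0, 0, 1], [0, 0, -0.5, 0, 0, 0, 1], [0, 0, -1, 0, 0, 0, 1], [0, 0, 0, 0, 0, 0, 1]],
])

```text
t: 4.68
position: [0.5169, -0.2709, 0.1389]
ee_rot: [3.069, 0.659, 0.003]
force: [0.7, 0.6, -1.4]
finger_gap: 0.0238
```

```bash
python3 - <<'E'
from h import *
state()
E
```

```text
t 4.68 tcp [ 0.5169 -0.2709  0.1389] yaw 24.25 tilt [ 0.001  0.003 -1.   ] F [ 0.7  0.6 -1.4] gap 0.0238
```

>>> servo_tool([
  [[0, 0, -1, 0, 0, 0, 1], [0, 0, -2, 0, 0, 0, 1], [0, 0, -2.5, 0, 0, 0, 1], [0, 0, -2.5, 0, 0, 2, 1], [0, 0, -2.5, 0, 0, 3, 1], [0, 0, -2, 0, 0, 4, 1], [0, 0, -1, 0, 0, 4, 1], [0, 0, 0, 0, 0, 4, 1], [0, 0, 0, 0, 0, 3.2, 1], [0, 0, 0, 0, 0, 0, 1]],
])

```text
t: 5.52
position: [0.5161, -0.2703, 0.2724]
ee_rot: [3.139, 0.108, 0.001]
force: [-0.0, 0.4, -1.7]
finger_gap: 0.0237
```

>>> servo_tool([
  [[0, -1.5, 0, 0, 0, 0, 1], [0, -2.5, 0, 0, 0, 0, 1], [0, -3, 0, 0, 0, 0, 1], [-0.1, -3.5, 0, 0, 0, 0, 1], [-0.2, -3.5, 0, 0, 0, 0, 1], [-0.2, -3.5, 0, 0, 0, 0, 1], [-0.2, -3.5, 0, 0, 0, 0, 1], [0, -3, 0, 0, 0, 0, 1], [0, -2, 0, 0, 0, 0, 1], [0, -1, 0, 0, 0, 0, 1]],
])

```text
t: 6.35
position: [0.4897, 0.0007, 0.2723]
ee_rot: [-3.139, -0.117, -0.001]
force: [-0.0, 0.1, -1.3]
finger_gap: 0.0236
```

>>> servo_tool([
  [[0, 0, 0, 0, 0, 0, 1], [0, 0, 0, 0, 0, 0, 1], [0, 0, 0, 0, 0, 0, 1]],
])

```text
t: 6.6
position: [0.4904, -0.0027, 0.2717]
ee_rot: [3.139, 0.11, -0.0]
force: [0.0, -0.0, -1.8]
finger_gap: 0.0237
```

```bash
python3 - <<'E'
from h import *
o,M=state()
for P in ([.4896,.0036,.1767],):print((M.T@(np.array(P)-o['position'])*100).round(2))
for c in ['side','wrist','top']:
    im,d=robot.snapshot(c);save(c+'2',im);m=robot.camera_model(c)
    for l,z in [('rod_throat',o['position'][2]-.0997+.006),('rod_grip',o['position'][2]+.019),('rod_collar',o['position'][2]-.0137),('bail_pivot',.064)]:
        for r in robot.mark_of(c,l)[:1]:
            uv=np.array(r['xy'])*[640,480];print(c,l,round(r['conf'],2),uv.round(0),ray(m,uv,z).round(4))
    A=d>0;P=pts(m,d,A);C=im[A].astype(int)
    red=(C[:,0]>1.8*C[:,1])&(C[:,0]>1.8*C[:,2])&(C[:,0]>110)&(abs(C[:,1]-C[:,2])<40)
    k=red&(abs(P[:,0]-.49)<.045)&(abs(P[:,1]-.004)<.012)&(P[:,2]>.08)&(P[:,2]<.12)
    if k.sum():print('grip',k.sum(),P[k].mean(0).round(4))
s=cv2.imread('pics/side2.png');cv2.imwrite('pics/s2c.png',cv2.resize(s[120:340,230:450],(600,600),interpolation=2))
E
```

```text
t 6.6 tcp [ 0.4904 -0.0027  0.2717] yaw 4.01 tilt [-0.  0. -1.] F [ 0.  -0.  -1.8] gap 0.0237
[-0.03 -0.64  9.5 ]
side rod_throat 0.6 [338. 233.] [0.5021 0.0035 0.178 ]
side rod_grip 0.7 [348. 181.] [ 0.4877 -0.0091  0.2907]
side rod_collar 0.97 [348. 195.] [ 0.487 -0.012  0.258]
grip 19 [0.5166 0.0043 0.1011]
wrist rod_throat 0.71 [315. 231.] [ 0.4997 -0.0028  0.178 ]
wrist rod_grip 0.62 [312. 316.] [ 0.4914 -0.0015  0.2907]
wrist rod_collar 0.81 [314. 285.] [ 0.4914 -0.0023  0.258 ]
wrist bail_pivot 0.64 [310. 316.] [ 0.3719 -0.0066  0.064 ]
grip 123 [0.5164 0.0042 0.1008]
top rod_throat 0.64 [408. 262.] [ 0.4945 -0.2394  0.178 ]
top rod_grip 0.49 [280. 148.] [0.7015 0.0089 0.2907]
top bail_pivot 0.52 [291. 276.] [0.4838 0.0008 0.064 ]
```

View pics/s2c.png

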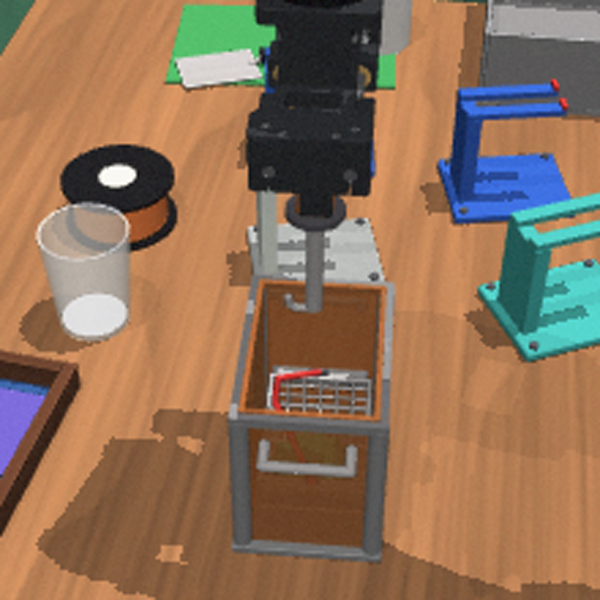

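The side view shows the hook pointing to +x, like the bail, and the rod hanging upright over the tank. Next I lower it beside the bail.

>>> servo_tool([
  [[0, -0.5, 0, 0, 0, 0, 1], [0, 0, 1, 0, 0, 0, 1], [0, 0, 1.5, 0, 0, 0, 1], [0, 0, 1.5, 0, 0, 0, 1], [0, 0, 1.5, 0, 0, 0, 1], [0, 0, 1.5, 0, 0, 0, 1], [0, 0, 1.5, 0, 0, 0, 1], [0, 0, 1, 0, 0, 0, 1], [0, 0, 0, 0, 0, 0, 1], [0, 0, 0, 0, 0, 0, 1]],
])

```text
t: 8.18
position: [0.4898, 0.0035, 0.1766]
ee_rot: [-3.139, -0.111, 0.001]
force: [-0.1, 0.3, -1.7]
finger_gap: 0.0239
```

>>> servo_tool([
  [[0.3, 0, 0, 0, 0, 0, 1], [0.3, 0, 0, 0, 0, 0, 1], [0.3, 0, 0, 0, 0, 0, 1], [0.3, 0, 0, 0, 0, 0, 1], [0, 0, 0, 0, 0, 0, 1], [0, 0, 0, 0, 0, 0, 1]],
])

```text
t: 8.68
position: [0.502, 0.0043, 0.1768]
ee_rot: [3.14, 0.111, 0.0]
force: [0.1, 0.4, -1.2]
finger_gap: 0.0239
```

```bash
python3 - <<'E'
from h import *
o,M=state()
a,d=robot.snapshot('side');b,d2=robot.snapshot('wrist')
save('p3',np.hstack([cv2.resize(a[200:320,300:400],(400,480),interpolation=2),cv2.resize(b[180:420,220:420],(400,480),interpolation=2)]))
E
```

```text
t 8.68 tcp [0.502  0.0043 0.1768] yaw 4.05 tilt [ 0.  0. -1.] F [ 0.1  0.4 -1.2] gap 0.0239
```

View pics/p3.png

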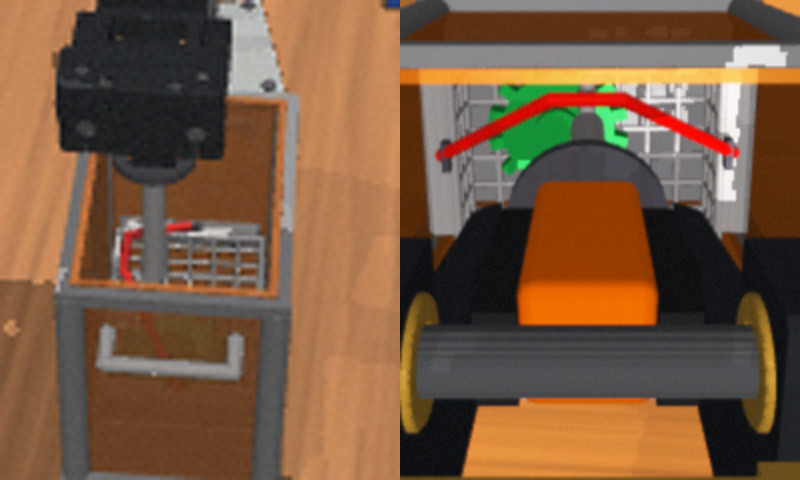

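The wrist view, right half, shows the hook's tip showing past the wire at (588,90), mid grip. Next I lift, following the bail's arc.

>>> servo_tool([
  [[0, 0, -0.35, 0, 0, 0, 1], [0, 0, -0.35, 0, 0, 0, 1], [0, 0, -0.35, 0, 0, 0, 1], [0, 0, -0.35, 0, 0, 0, 1], [-0.5, 0, -0.15, 0, 0, 0, 1], [-0.5, 0, -0.15, 0, 0, 0, 1], [-0.5, 0, -0.15, 0, 0, 0, 1], [-0.5, 0, -0.15, 0, 0, 0, 1], [-0.5, 0, -0.1, 0, 0, 0, 1], [0, 0, 0, 0, 0, 0, 1]],
])

```text
t: 9.62
position: [0.476, 0.0025, 0.198]
ee_rot: [3.14, 0.111, -0.0]
force: [-0.6, 0.2, -1.5]
finger_gap: 0.0238
```

```bash
python3 - <<'E'
from h import *
o,M=state()
a,d=robot.snapshot('side');b,d2=robot.snapshot('wrist')
save('p4',np.hstack([cv2.resize(a[200:320,300:400],(400,480),interpolation=2),cv2.resize(b[180:420,220:420],(400,480),interpolation=2)]))
E
```

```text
t 9.62 tcp [0.476  0.0025 0.198 ] yaw 4.04 tilt [-0.  0. -1.] F [-0.6  0.2 -1.5] gap 0.0238
```

View pics/p4.png

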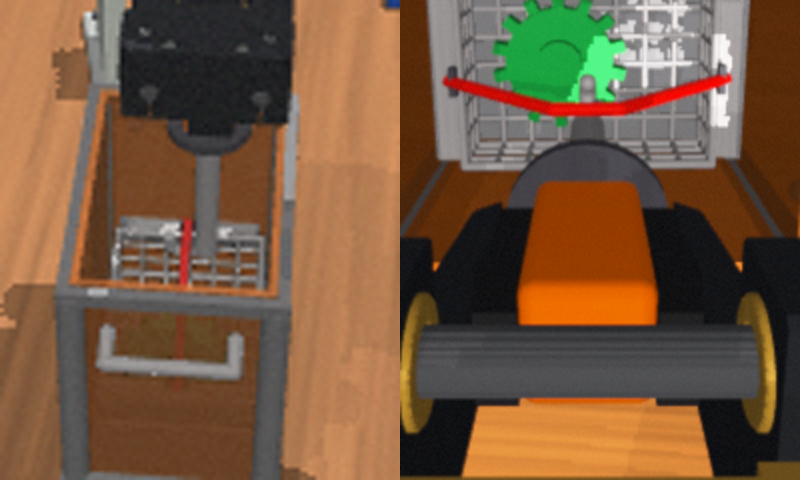

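The bail is upright in the hook's throat, with the tip at (588,88) past the wire and the hook mid grip. Next comes a slow lift.

>>> servo_tool([
  [[0, 0, -0.2, 0, 0, 0, 1], [0, 0, -0.2, 0, 0, 0, 1], [0, 0, -0.2, 0, 0, 0, 1], [0, 0, -0.2, 0, 0, 0, 1], [0, 0, -0.2, 0, 0, 0, 1], [0, 0, -0.3, 0, 0, 0, 1], [0, 0, -0.3, 0, 0, 0, 1], [0, 0, -0.3, 0, 0, 0, 1], [0, 0, 0, 0, 0, 0, 1], [0, 0, 0, 0, 0, 0, 1]],
])

```text
t: 10.55
position: [0.4769, 0.0025, 0.2169]
ee_rot: [3.14, 0.111, 0.0]
force: [-0.1, -0.4, -7.3]
finger_gap: 0.0237
```

```bash
python3 - <<'E'
from h import *
o,M=state();print(np.round(o['wrist_torque'],2))
E
```

```text
t 10.55 tcp [0.4769 0.0025 0.2169] yaw 4.04 tilt [ 0.  0. -1.] F [-0.1 -0.4 -7.3] gap 0.0237
[0.04 0.07 0.03]
```

>>> servo_tool([
  [[0, 0, -0.4, 0, 0, 0, 1], [0, 0, -0.6, 0, 0, 0, 1], [0, 0, -0.7, 0, 0, 0, 1], [0, 0, -0.7, 0, 0, 0, 1], [0, 0, -0.7, 0, 0, 0, 1], [0, 0, -0.7, 0, 0, 0, 1], [0, 0, -0.7, 0, 0, 0, 1], [0, 0, -0.7, 0, 0, 0, 1], [0, 0, -0.7, 0, 0, 0, 1], [0, 0, -0.7, 0, 0, 0, 1]],
])

```text
t: 11.38
position: [0.4768, 0.0025, 0.2834]
ee_rot: [3.14, 0.111, -0.0]
force: [-1.1, 0.5, -7.2]
finger_gap: 0.0239
```

>>> servo_tool([
  [[0, 0, -0.8, 0, 0, 0, 1], [0, 0, -0.8, 0, 0, 0, 1], [0, 0, -0.8, 0, 0, 0, 1], [0, 0, -0.8, 0, 0, 0, 1], [0, 0, -0.8, 0, 0, 0, 1], [0, 0, -0.8, 0, 0, 0, 1], [0, 0, -0.6, 0, 0, 0, 1], [0, 0, -0.4, 0, 0, 0, 1], [0, 0, -0.2, 0, 0, 0, 1], [0, 0, 0, 0, 0, 0, 1]],
])

```text
t: 12.22
position: [0.4769, 0.0025, 0.343]
ee_rot: [3.14, 0.111, 0.001]
force: [0.5, -0.1, -6.8]
finger_gap: 0.0237
```

```bash
python3 - <<'E'
from h import *
o,M=state()
a,d=robot.snapshot('side');b,d2=robot.snapshot('wrist')
save('p5',np.hstack([cv2.resize(a[60:360,220:470],(400,480),interpolation=2),cv2.resize(b[100:420,180:460],(400,480),interpolation=2)]))
E
```

```text
t 12.22 tcp [0.4769 0.0025 0.343 ] yaw 4.05 tilt [ 0.  0. -1.] F [ 0.5 -0.1 -6.8] gap 0.0237
```

View pics/p5.png

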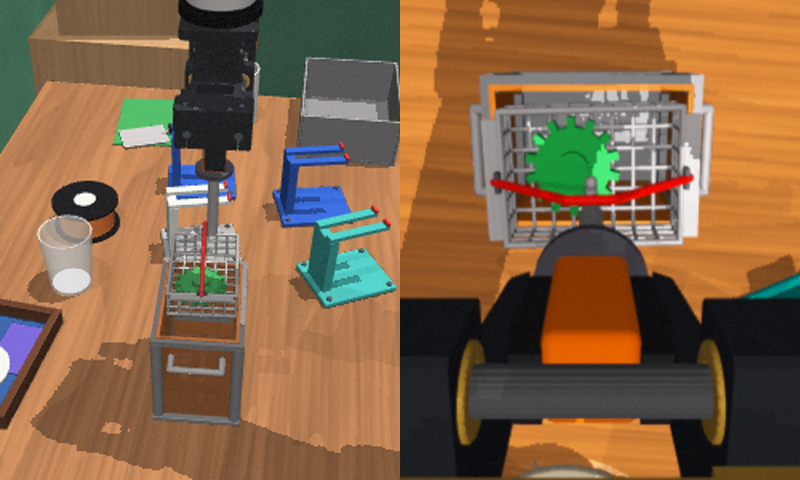

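The basket is clear of the tank, level, with the gear at (570,160) in the right half. Next I carry it to the tray.

>>> servo_tool([
  [[0, -0.2, 0, 0, 0, 0, 1], [0, -0.4, 0, 0, 0, 0, 1], [-0.1, -0.6, 0, 0, 0, 0, 1], [-0.1, -0.8, 0, 0, 0, 0, 1], [-0.15, -1.0, 0, 0, 0, 0, 1], [-0.15, -1.2, 0, 0, 0, 0, 1], [-0.15, -1.4, 0, 0, 0, 0, 1], [-0.2, -1.6, 0, 0, 0, 0, 1], [-0.2, -1.6, 0, 0, 0, 0, 1], [-0.2, -1.6, 0, 0, 0, 0, 1]],
])

```text
t: 13.15
position: [0.4564, 0.1071, 0.3428]
ee_rot: [-3.139, -0.112, -0.0]
force: [0.5, -0.1, -6.7]
finger_gap: 0.0238
```

>>> servo_tool([
  [[-0.2, -1.6, 0, 0, 0, 0, 1], [-0.2, -1.6, 0, 0, 0, 0, 1], [-0.2, -1.6, 0, 0, 0, 0, 1], [-0.2, -1.6, 0, 0, 0, 0, 1], [-0.2, -1.6, 0, 0, 0, 0, 1], [-0.2, -1.6, 0, 0, 0, 0, 1], [-0.15, -1.6, 0, 0, 0, 0, 1], [-0.15, -1.6, 0, 0, 0, 0, 1], [-0.15, -1.4, 0, 0, 0, 0, 1], [-0.1, -1.2, 0, 0, 0, 0, 1]],
])

```text
t: 13.98
position: [0.4278, 0.2596, 0.3428]
ee_rot: [-3.139, -0.113, 0.0]
force: [0.2, 0.9, -7.6]
finger_gap: 0.0234
```

>>> servo_tool([
  [[-0.1, -1.2, 0, 0, 0, 0, 1], [0, -1.0, 0, 0, 0, 0, 1], [0, -0.8, 0, 0, 0, 0, 1], [0, -0.6, 0, 0, 0, 0, 1], [0, -0.4, 0, 0, 0, 0, 1], [0, -0.2, 0, 0, 0, 0, 1], [0, 0, 0.2, 0, 0, 0, 1], [0, 0, 0.4, 0, 0, 0, 1], [0, 0, 0.6, 0, 0, 0, 1], [0, 0, 0.8, 0, 0, 0, 1]],
])

```text
t: 14.82
position: [0.4249, 0.2992, 0.3223]
ee_rot: [3.14, 0.11, 0.001]
force: [0.3, 0.3, -7.6]
finger_gap: 0.0236
```

```bash
python3 - <<'E'
from h import *
totool([.4255,.2993,.1832])
E
```

```text
t 14.82 tcp [0.4249 0.2992 0.3223] yaw 4.01 tilt [ 0.  0. -1.] F [ 0.3  0.3 -7.6] gap 0.0236
tool cm [ 0.05 -0.   13.91]
```

>>> servo_tool([
  [[0, 0, 1.0, 0, 0, 0, 1], [0, 0, 1.2, 0, 0, 0, 1], [0, 0, 1.3, 0, 0, 0, 1], [0, 0, 1.3, 0, 0, 0, 1], [0, 0, 1.3, 0, 0, 0, 1], [0, 0, 1.3, 0, 0, 0, 1], [0, 0, 1.3, 0, 0, 0, 1], [0, 0, 1.1, 0, 0, 0, 1], [0, 0, 0.9, 0, 0, 0, 1], [0, 0, 0.7, 0, 0, 0, 1]],
])

```text
t: 15.65
position: [0.4244, 0.2993, 0.2073]
ee_rot: [3.139, 0.111, -0.002]
force: [0.2, -0.1, -6.7]
finger_gap: 0.0242
```

>>> servo_tool([
  [[0, 0, 0.5, 0, 0, 0, 1], [0, 0, 0.3, 0, 0, 0, 1], [0, 0, 0.2, 0, 0, 0, 1], [0, 0, 0.2, 0, 0, 0, 1], [0, 0, 0.2, 0, 0, 0, 1], [0, 0, 0.2, 0, 0, 0, 1], [0, 0, 0.2, 0, 0, 0, 1], [0, 0, 0.2, 0, 0, 0, 1], [0, 0, 0, 0, 0, 0, 1]],
])

```text
t: 16.4
position: [0.4247, 0.2995, 0.1883]
ee_rot: [3.139, 0.111, -0.001]
force: [-0.4, 0.6, -7.6]
finger_gap: 0.0239
```

```bash
python3 - <<'E'
from h import *
totool([.4255,.2993,.1832])
E
```

```text
t 16.4 tcp [0.4247 0.2995 0.1883] yaw 4.04 tilt [-0.001  0.    -1.   ] F [-0.4  0.6 -7.6] gap 0.0239
tool cm [0.08 0.03 0.51]
```

>>> servo_tool([
  [[0, 0, 0.1, 0, 0, 0, 1], [0, 0, 0.1, 0, 0, 0, 1], [0, 0, 0.1, 0, 0, 0, 1], [0, 0, 0.1, 0, 0, 0, 1], [0, 0, 0.1, 0, 0, 0, 1], [0, 0, 0.1, 0, 0, 0, 1], [0, 0, 0.1, 0, 0, 0, 1], [0, 0, 0.1, 0, 0, 0, 1], [0, 0, 0, 0, 0, 0, 1]],
])

```text
t: 17.15
position: [0.4249, 0.2996, 0.1809]
ee_rot: [-3.139, -0.111, -0.001]
force: [-0.2, 0.3, -1.1]
finger_gap: 0.0236
```

```bash
python3 - <<'E'
from h import *
totool([.4255,.2993,.1832])
E
```

```text
t 17.15 tcp [0.4249 0.2996 0.1809] yaw 4.05 tilt [ 0.001 -0.    -1.   ] F [-0.2  0.3 -1.1] gap 0.0236
tool cm [ 0.06  0.04 -0.23]
```

The load is off the hook, so the basket is standing. I drop the hook out from under the wire and back it away.

>>> servo_tool([
  [[0, 0, 0.3, 0, 0, 0, 1], [0, 0, 0.4, 0, 0, 0, 1], [0, 0, 0.4, 0, 0, 0, 1], [0, 0, 0.4, 0, 0, 0, 1], [0, 0, 0.4, 0, 0, 0, 1], [0, 0, 0.4, 0, 0, 0, 1], [0, 0, 0, 0, 0, 0, 1], [0, 0, 0, 0, 0, 0, 1]],
])

```text
t: 17.82
position: [0.4247, 0.2995, 0.1575]
ee_rot: [3.139, 0.111, -0.001]
force: [0.4, -0.1, -2.0]
finger_gap: 0.0236
```

```bash
python3 - <<'E'
from h import *
o,M=state()
a,d=robot.snapshot('side');b,d2=robot.snapshot('wrist')
save('p6',np.hstack([cv2.resize(a[260:480,250:450],(400,480),interpolation=2),cv2.resize(b[100:420,180:460],(400,480),interpolation=2)]))
E
```

```text
t 17.82 tcp [0.4247 0.2995 0.1575] yaw 4.05 tilt [-0.  0. -1.] F [ 0.4 -0.1 -2. ] gap 0.0236
```

View pics/p6.png

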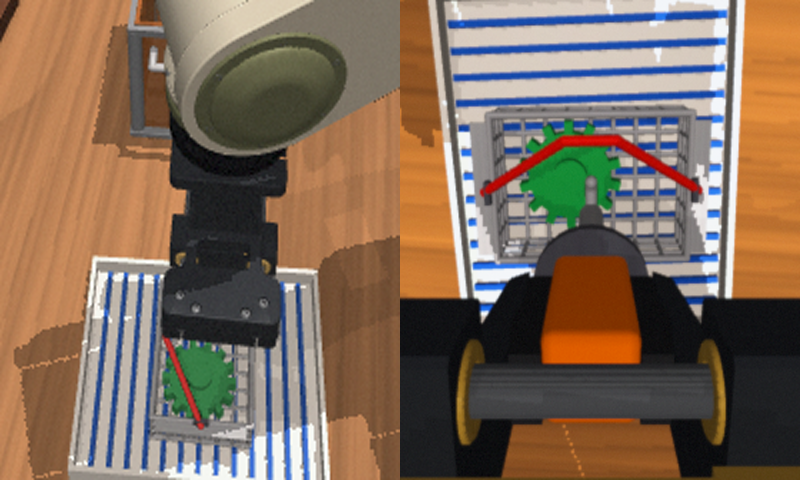

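The bail has dropped to +x and the hook tip at (590,185) is clear of it. The basket stands upright with the gear in it. I retreat, rise and go back to the stand.

>>> servo_tool([
  [[-0.6, 0, 0, 0, 0, 0, 1], [-1.2, 0, 0, 0, 0, 0, 1], [-1.4, 0, 0, 0, 0, 0, 1], [-0.8, 0, -1, 0, 0, 0, 1], [0, 0, -2, 0, 0, 0, 1], [0, 0, -2.5, 0, 0, -3, 1], [0, 0, -2.5, 0, 0, -3, 1], [0, 0, -2, 0, 0, -3, 1], [0, 0, -1.2, 0, 0, -2.6, 1], [0, 0, -0.6, 0, 0, 0, 1]],
])

```text
t: 18.75
position: [0.3849, 0.2969, 0.2776]
ee_rot: [-3.111, -0.43, -0.005]
force: [0.3, -0.6, -1.4]
finger_gap: 0.0239
```

>>> servo_tool([
  [[0, 1, 0, 0, 0, 0, 1], [-0.1, 2, 0, 0, 0, 0, 1], [-0.15, 3, 0, 0, 0, 0, 1], [-0.15, 3, 0, 0, 0, 0, 1], [-0.15, 3, 0, 0, 0, 0, 1], [-0.15, 3, 0, 0, 0, 0, 1], [-0.15, 3, 0, 0, 0, 0, 1], [-0.15, 3, 0, 0, 0, 0, 1], [-0.15, 3, 0, 0, 0, 0, 1], [-0.15, 3, 0, 0, 0, 0, 1]],
])

```text
t: 19.58
position: [0.4446, 0.0313, 0.2746]
ee_rot: [-3.112, -0.425, 0.003]
force: [-0.2, 1.0, -1.8]
finger_gap: 0.0238
```

>>> servo_tool([
  [[-0.15, 3, 0, 0, 0, 0, 1], [-0.15, 3, 0, 0, 0, 0, 1], [-0.15, 3, 0, 0, 0, 0, 1], [-0.15, 3, 0, 0, 0, 0, 1], [-0.15, 3, 0, 0, 0, 0, 1], [-0.15, 3, 0, 0, 0, 0, 1], [-0.15, 3, 0, 0, 0, 0, 1], [-0.15, 3, 0, 0, 0, 0, 1], [0, 2, 0, 0, 0, 0, 1], [0, 1, 0, 0, 0, 0, 1]],
])

```text
t: 20.42
position: [0.5058, -0.2325, 0.274]
ee_rot: [-3.112, -0.422, 0.003]
force: [-1.1, -0.2, -1.6]
finger_gap: 0.0239
```

>>> servo_tool([
  [[0, 0, 0, 0, 0, 0, 1], [0, 0, 0, 0, 0, 0, 1], [0, 0, 0, 0, 0, 0, 1]],
])

```text
t: 20.67
position: [0.5062, -0.2289, 0.2756]
ee_rot: [-3.112, -0.428, 0.0]
force: [0.4, 1.2, -1.4]
finger_gap: 0.0237
```

```bash
python3 - <<'E'
from h import *
totool([.5155,-.27,.1217])
E
```

```text
t 20.67 tcp [ 0.5062 -0.2289  0.2756] yaw 15.68 tilt [-0.    -0.001 -1.   ] F [ 0.4  1.2 -1.4] gap 0.0237
tool cm [-0.21  4.22 15.39]
```

>>> servo_tool([
  [[-0.1, 1, 0, 0, 0, 0, 1], [-0.1, 1.8, 0, 0, 0, 0, 1], [0, 1.2, 0, 0, 0, 0, 1], [0, 0.2, 1.5, 0, 0, 0, 1], [0, 0, 2, 0, 0, 0, 1], [0, 0, 1, 0, 0, 0, 1], [0, 0, 0, 0, 0, 0, 1], [0, 0, 0, 0, 0, 0, 1]],
])

```text
t: 21.33
position: [0.5159, -0.2708, 0.2311]
ee_rot: [-3.112, -0.428, 0.0]
force: [-0.5, -0.2, -0.8]
finger_gap: 0.0237
```

```bash
python3 - <<'E'
from h import *
totool([.5155,-.27,.1217])
a,d=robot.snapshot('side');b,d2=robot.snapshot('wrist')
save('p7',np.hstack([cv2.resize(a[110:240,300:410],(400,480),interpolation=2),cv2.resize(b[100:340,210:410],(400,480),interpolation=2)]))
E
```

```text
t 21.33 tcp [ 0.5159 -0.2708  0.2311] yaw 15.67 tilt [-0. -0. -1.] F [-0.5 -0.2 -0.8] gap 0.0237
tool cm [-0.02 -0.09 10.94]
```

View pics/p7.png

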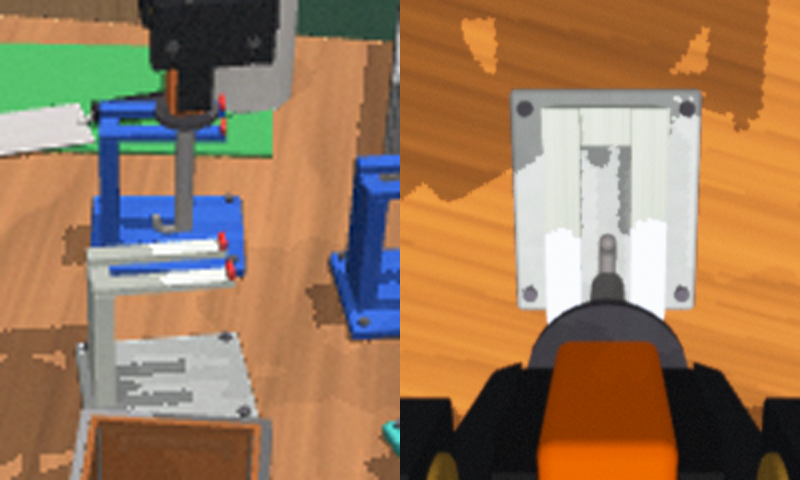

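The hook at (607,245) is centred over the slot, which spans columns 582 to 632. I go down.

>>> servo_tool([
  [[0, 0, 0.8, 0, 0, 0, 1], [0, 0, 1.2, 0, 0, 0, 1], [0, 0, 1.4, 0, 0, 0, 1], [0, 0, 1.4, 0, 0, 0, 1], [0, 0, 1.4, 0, 0, 0, 1], [0, 0, 1.4, 0, 0, 0, 1], [0, 0, 1.2, 0, 0, 0, 1], [0, 0, 0.8, 0, 0, 0, 1], [0, 0, 0.5, 0, 0, 0, 1], [0, 0, 0.3, 0, 0, 0, 1]],
])

```text
t: 22.27
position: [0.5159, -0.271, 0.1264]
ee_rot: [-3.112, -0.428, 0.0]
force: [0.6, 0.3, -1.4]
finger_gap: 0.0239
```

>>> servo_tool([
  [[0, 0, 0.15, 0, 0, 0, 1], [0, 0, 0.15, 0, 0, 0, 1], [0, 0, 0.1, 0, 0, 0, 1], [0, 0, 0.1, 0, 0, 0, 1], [0, 0, 0, 0, 0, 0, 1], [0, 0, 0, 0, 0, 0, 1]],
])

```text
t: 22.77
position: [0.5159, -0.271, 0.1219]
ee_rot: [3.112, 0.428, 0.0]
force: [-0.9, 0.0, -1.2]
finger_gap: 0.0238
```

```bash
python3 - <<'E'
from h import *
totool([.5155,-.27,.1217])
E
```

```text
t 22.77 tcp [ 0.5159 -0.271   0.1219] yaw 15.65 tilt [ 0.  0. -1.] F [-0.9  0.  -1.2] gap 0.0238
tool cm [-0.01 -0.11  0.02]
```

>>> servo_tool([
  [[0, 0, 0.05, 0, 0, 0, 1], [0, 0, 0.05, 0, 0, 0, 1], [0, 0, 0, 0, 0, 0, 1], [0, 0, 0, 0, 0, 0, 1]],
])

```text
t: 23.1
position: [0.5159, -0.2711, 0.1217]
ee_rot: [3.112, 0.428, 0.001]
force: [-2.8, 1.6, 6.2]
finger_gap: 0.0234
```

```bash
python3 - <<'E'
from h import *
state();state()
E
```

```text
t 23.1 tcp [ 0.5159 -0.2711  0.1217] yaw 15.65 tilt [ 0.     0.001 -1.   ] F [-2.8  1.6  6.2] gap 0.0234
t 23.1 tcp [ 0.5159 -0.2711  0.1217] yaw 15.65 tilt [ 0.     0.001 -1.   ] F [-2.8  1.6  6.2] gap 0.0234
```

Contact: the collar is seated on the prongs. I open slowly and rise.

>>> servo_tool([
  [[0, 0, -0.05, 0, 0, 0, 0.9], [0, 0, 0, 0, 0, 0, 0.7], [0, 0, 0, 0, 0, 0, 0.5], [0, 0, 0, 0, 0, 0, 0.3], [0, 0, 0, 0, 0, 0, 0], [0, 0, 0, 0, 0, 0, 0], [0, 0, 0, 0, 0, 0, 0], [0, 0, 0, 0, 0, 0, 0], [0, 0, 0, 0, 0, 0, 0], [0, 0, 0, 0, 0, 0, 0]],
])

```text
t: 23.93
position: [0.5158, -0.271, 0.1212]
ee_rot: [-3.112, -0.428, 0.0]
force: [-0.2, 0.9, -0.2]
finger_gap: 0.0775
```

>>> servo_tool([
  [[0, 0, 0, 0, 0, 0, 0], [0, 0, -0.5, 0, 0, 0, 0], [0, 0, -1, 0, 0, 0, 0], [0, 0, -1.5, 0, 0, 0, 0], [0, 0, -2.5, 0, 0, 0, 0], [0, 0, -2.5, 0, 0, 0, 0], [0, 0, -2.5, 0, 0, 0, 0], [-2, 0, -1, 0, 0, 0, 0], [-3, 0, 0, 0, 0, 0, 0], [-2, 0, 0, 0, 0, 0, 0]],
])

```text
t: 24.77
position: [0.4472, -0.2902, 0.2379]
ee_rot: [3.11, 0.428, 0.002]
force: [-0.1, 0.4, -0.4]
finger_gap: 0.0884
```

```bash
python3 - <<'E'
from h import *
state()
a,d=robot.snapshot('side');b,d2=robot.snapshot('wrist');t,_=robot.snapshot('top')
m=robot.camera_model('wrist');P=pts(m,d2,d2>0)
k=(P[:,2]>.15)&(P[:,2]<.18)&(np.hypot(P[:,0]-.516,P[:,1]+.27)<.04);print('handle top',k.sum(),P[k].mean(0).round(4))
save('p8',np.hstack([cv2.resize(a[110:470,270:450],(300,600),interpolation=2),cv2.resize(t[200:380,90:240],(500,600),interpolation=2)]))
E
```

```text
t 24.77 tcp [ 0.4472 -0.2902  0.2379] yaw 15.67 tilt [ 0.001  0.002 -1.   ] F [-0.1  0.4 -0.4] gap 0.0884
handle top 1559 [ 0.5189 -0.2701  0.1657]
```

View pics/p8.png

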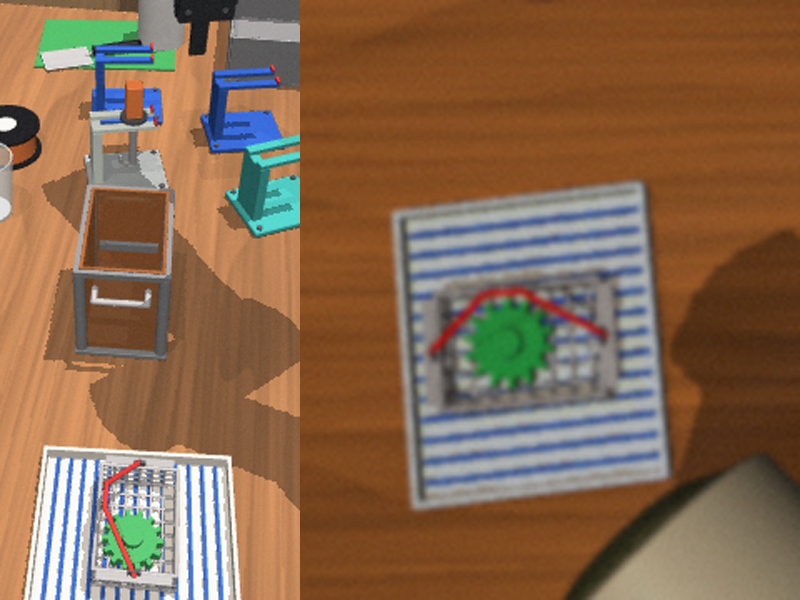

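The rod hangs in the grey fork, with its handle top at z 0.1657, the same as at the start. The basket stands flat inside the tray with the gear in it. I hand in the job.

```bash
python3 -c "
from h import *
print(robot.job_done())"
```

```text
the job is handed in; nothing more can be done
None
```

The job was handed in with the arm's clock at about 25 s of the 72 s allowed. I took the rod off the grey stand, hooked the bail, lifted the basket out and set it down in the drip tray. I then freed the hook and hung the rod back in its fork.

**Last checks**
- **Basket:** it stands upright inside the tray with the gear in it. The bail fell to +x, clear of the hook, and only the hook was used on the basket.
- **Rod:** its handle top is at 165.7 mm, close to the 165.6 mm measured at the start, so the collar is seated on the prongs. The gripper is open and clear of it.
- **Forces:** the highest reading I saw was about 8 N at the wrist, far below the limits. I read the force only at the end of each move, so a brief peak could have gone unseen.
- **Bystanders:** I did not re-measure them, but no move went near them.

None of the checks failed. The rod did touch the prongs up to 1 mm lower than expected, so it may have slipped slightly in the grip.

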